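# Put the calibration weights back in their graded block

### The arm

A 7-joint arm with a two-finger parallel gripper is mounted at the origin on a cart in front of the work surface, level with it; the furniture and walls round the work are solid. World frame = base frame: x ahead of the robot, y to its left, z up, the work surface at z = 0. Lengths are in m, angles in rad, forces in N, time in s.
With the tool pointing down it reaches from about 0.425 to 0.875 m from the base axis. Payload 4.7 kg.
Tool frame: the origin (TCP) lies at the very end of the fingers, on their centre line; the grasp point (between the pads) lies 19 mm behind it; z points along the fingers, y is the line along which they close (so a half turn about z gives the same grasp; the last joint's range is limited). The gripper opens to 85 mm and grips with 20 to 120 N. Pads are 22 mm wide; open, the fingers measure 114 mm over their backs; the gripper's body (76 mm by 85 mm) begins 54 mm behind the grasp point. The pads swing forward as they close: fully open they stand 13 mm farther back than shut.
Start: joints at [0.014, 0.321, -0.07, 1.45, 0.023, 1.371, -0.057], TCP at [0.65, -0, 0.195] pointing down, gripper open.
Joint ranges: [-2.86, 2.86], [-0.3, 2.09], [-1.38, 1.24], [0.06, 2.45], [-1.56, 4.7], [0.09, 2.05], [-2.69, 2.69]. Speed limits (rad/s): [2.57, 2.57, 3.14, 3.14, 3.14, 3.14, 3.14].

### API

Orientations are given as a rotation vector (axis times angle).
In Python, from plant import manip, viewer gives the robot as it stands. The module is installed in compiled form; this text tells all that it offers.
- The arm moves only by the tool play_rows, never from a script. Its argument "steps" is a list of rows, each a list of 3 entries, a list of its own where there are three numbers: the shift along the world's x, y, z in units of 30 mm (1.0 is 30 mm), then the turn about the world's z in rad, then the opening, from 0 (shut) to 1 (fully open). In form: [[[tx, ty, tz], roll, claw], ...]. A call has 1 to 10 rows; each row shifts and turns the commanded pose from where the row before left it; what a row does not reach is not made up. A row lasts 1/10 s, in which the tool goes at most 50 mm and 8.59 degrees, less where a joint would pass 70% of its speed; a pose out of reach is approached as far as the arm can. A call is refused whole if a number of a shift passes 1 or a number of a turn 0.15, either way. A call with a gripper value outside its range is refused whole. The fingers move at their own pace and stop on an object; "force" is the grip in N (left out, the last holds). Time passes only in rows, so rows that do not move let the fingers close. It gives the time, the measured TCP pose, the force, the opening and the grip force at its end, in the units of the state.
- manip.read_state(): the state, without advancing time (a new reading comes with each control period).
- viewer.get_image(name): name is "scene" or "side" or "wrist"; returns a dict with "pixels" (400x640x3 uint8, red, green, blue), "depth" (400x640 float32, m along the optical axis (not along the pixel's ray), 0 where there is no reading), "fx", "fy", "cx", "cy" (pixels), "rvec" (rotation vector, rad) and "tvec" (3), from world to camera coordinates, as OpenCV has them; the wrist camera has in their place "mount" (4x4, takes a point from camera to tool coordinates, whose origin is the TCP and whose axes are the flange's). Camera axes: x right, y down, z forward; pixel columns grow to the right and rows downward; lengths in m; the calibration is good to about 2 mm. A picture is of the moment at which its call begins: read the wrist's pose just before it.
- manip.hand_in(): hands the job in; it is judged then, once.
Trained networks look in the newest picture that a camera, given by its name, has taken for a name from the list of things; names that differ only in an ending like _2 or _b are one class to them, and where a whole thing is asked for, a point or a joint stands for the part that bears it (a point fixed in the world has none). Each returns a list of dicts, best first, with "confidence" (0 to 1); they miss things now and then, are a little off and sometimes report something else, mostly with a low value. They report only what shows in the picture. A call takes as long as a camera call. They do not tell look-alikes from the thing itself.
- viewer.recognise(camera, label): "centre" ([column, row] in pixels, amid what is visible of it).
- viewer.trace(camera, label): "mask" (400x640 bool, what is visible of it) and "centre" ([column, row] in pixels, amid what is visible of it).
- viewer.place_of(camera, label): "centre" ([column, row] in pixels: a listed point, or the origin of a listed thing).
The state is a dict: "time_s": time; "joint_pos": joint angles; "qd": joint speeds; "tau": joint torques, N m; "tool_pos": TCP position; "ee_rot": TCP orientation; "ft_force": force on the tool from outside, world axes, zero at the start; "moment": the same for the moment, N m; "width": finger opening in m; "grip_force": force on a finger pad.
Only numpy, scipy, OpenCV 4.12 (cv2) and the standard library are available. Lean on these libraries where they do the work, as an engineer would, in place of code of your own. Each camera call takes 0.05 s, during which the arm holds its last target. There are 200 camera calls.

### The job

The balance check is done: put the four steel calibration weights back into the wooden weight block in order of size, each standing upright and fully down in the bore made for it, from the largest in the widest bore to the smallest in the narrowest. Set them down without dropping or tipping any, and leave the brown bottle and the small beaker standing where they are.

Things in the scene. Friction and masses are not known exactly. Their poses are not given: they have to be found in the camera images.
- weight_largest: Largest of four loose bright steel calibration weights of one shape: an upright cylinder 55 mm in diameter and 57 mm high, a narrower neck, and on top a round knob 34 mm in diameter and 18 mm high to lift it by; 84 mm high in all, about 650 g. Origin at the centre of its underside, z up along its axis; it stands on the bench.
- weight_second: Second largest of four loose bright steel calibration weights of one shape: an upright cylinder 42 mm in diameter and 43 mm high, a narrower neck, and on top a round knob 27 mm in diameter and 13 mm high to lift it by; 64 mm high in all, about 380 g. Origin at the centre of its underside, z up along its axis; it stands on the bench.
- weight_third: Third largest of four loose bright steel calibration weights of one shape: an upright cylinder 29 mm in diameter and 30 mm high, a narrower neck, and on top a round knob 21 mm in diameter and 10 mm high to lift it by; 46 mm high in all, about 150 g. Origin at the centre of its underside, z up along its axis; it stands on the bench.
- weight_smallest: Smallest of four loose bright steel calibration weights of one shape: an upright cylinder 16 mm in diameter and 18.5 mm high, a narrower neck, and on top a round knob 13 mm in diameter and 8 mm high to lift it by; 30 mm high in all, about 40 g. Origin at the centre of its underside, z up along its axis; it stands on the bench.
- seat_largest: Largest of four round bores in a row in the wooden weight block: 67 mm wide, 10 mm deep, its mouth bevelled 3 mm wide, blue felt on its floor. Origin at the centre of the felt's upper face, 12 mm above the bench; z up, x along the row towards the smallest bore. Block: pale wood bar, fixed, turned any way, 238 x 88 mm, top 22 mm over the bench.
- seat_second: Second largest of four round bores in a row in the wooden weight block: 54 mm wide, 10 mm deep, its mouth bevelled 3 mm wide, blue felt on its floor. Origin at the centre of the felt's upper face, 12 mm above the bench; z up, x along the row towards the smallest bore. The block stands on a dark plinth 248 x 98 mm, 8 mm high.
- seat_third: Third largest of four round bores in a row in the wooden weight block: 41 mm wide, 10 mm deep, its mouth bevelled 3 mm wide, blue felt on its floor. Origin at the centre of the felt's upper face, 12 mm above the bench; z up, x along the row towards the smallest bore. The bores lie on the block's long centre line at -75, -5.5, 51 and 94.5 mm from its middle, largest to smallest.
- seat_smallest: Smallest of four round bores in a row in the wooden weight block: 28 mm wide, 10 mm deep, its mouth bevelled 3 mm wide, blue felt on its floor. Origin at the centre of the felt's upper face, 12 mm above the bench; z up, x along the row towards the smallest bore.
- amber_bottle: Brown glass reagent bottle with black cap, 47 mm in diameter, 103 mm high, loose, standing near the weights; not part of the job. Origin at the centre of its underside, z up.
- glass_beaker: Small empty clear beaker, 47 mm in diameter, 56 mm high, loose and light, standing near the weights; not part of the job. Origin at the centre of its underside, z up.
Things that resemble listed ones, but are neither listed nor needed, are in the scene too. Leave any green, pink or yellow look-alike of the weight_largest alone.

How it is judged:
At the end, for the whole second after the job is handed in: Each of the four weights stands in the bore of its own rank of size: its axis within 8 mm of the bore's, its underside on the felt (less than 3 mm above it), within 7 degrees of upright, released and at rest; the brown bottle and the small beaker still stand (horizontal distance between weight_largest and seat_largest below 0.008 m and z of weight_largest in the frame of seat_largest below 0.003 m and angle between each of weight_largest, weight_second, weight_third, weight_smallest's own z axis and vertical below 0.12 rad and linear speed of each of weight_largest, weight_second, weight_third, weight_smallest below 0.02 m/s and horizontal distance between weight_second and seat_second below 0.008 m and z of weight_second in the frame of seat_second below 0.003 m and horizontal distance between weight_third and seat_third below 0.008 m and z of weight_third in the frame of seat_third below 0.003 m and horizontal distance between weight_smallest and seat_smallest below 0.008 m and z of weight_smallest in the frame of seat_smallest below 0.003 m and angle between each of amber_bottle, glass_beaker's own z axis and vertical below 0.2 rad); the robot touches nothing.
It fails at once if a weight is tipped onto its side (more than 45 degrees from upright) (angle between any of weight_largest, weight_second, weight_third, weight_smallest's own z axis and vertical above 0.79 rad).
It fails at once if a weight is dropped: it falls free of the fingers faster than 0.7 m/s, about 25 mm of fall ((linear speed of weight_largest above 0.7 m/s and contact force between the fingers and weight_largest below 0.05 N) or (linear speed of weight_second above 0.7 m/s and contact force between the fingers and weight_second below 0.05 N) or (linear speed of weight_third above 0.7 m/s and contact force between the fingers and weight_third below 0.05 N) or (linear speed of weight_smallest above 0.7 m/s and contact force between the fingers and weight_smallest below 0.05 N)).
It fails at once if the brown bottle or the small beaker is knocked over or shoved more than 25 mm from its place (angle between any of amber_bottle, glass_beaker's own z axis and vertical above 0.6 rad or distance of any of amber_bottle, glass_beaker from where it was at the start of the episode above 0.025 m).
It also fails if it takes over 112 s, if anything falls off the work surface, if the arm or the gripper's body presses on something with over 40 N, if the wrist force passes 120 N, or if a joint passes its speed limit or range.

## Working session

There is one attempt and no reset: what is moved stays moved. The work goes in short steps, Python scripts to look and compute and a tool call to move; the robot and the scene stay as the last step left them, time stands still between calls to the robot, and variables do not carry over. Pictures are saved under pics/ and viewed, at most 14 in all, crops included, and the job is handed in when it is done.

Besides the shell and the picture viewer there is one more tool, called after "Request:" as a command line: name --argument value ..., lists and objects as JSON in quotes. play_rows: Moves the arm, as the interface text tells. Its arguments: {"type":"object","properties":{"steps":{"type":"array","items":{"type":"array"}},"force":{"type":"number"}},"required":["steps"]}

```bash
mkdir -p pics
cat > h.py <<'E'
import numpy as np, cv2
from plant import manip, viewer
def grab(n):
    s=manip.read_state(); im=viewer.get_image(n)
    if 'mount' in im:
        T=np.eye(4);T[:3,:3]=cv2.Rodrigues(np.array(s['ee_rot'],float))[0];T[:3,3]=s['tool_pos']
        M=T@np.array(im['mount'])
    else:
        W=np.eye(4);W[:3,:3]=cv2.Rodrigues(np.array(im['rvec'],float))[0];W[:3,3]=np.ravel(im['tvec']);M=np.linalg.inv(W)
    im['M']=M; return im
def cloud(im):
    d=im['depth'];v,u=np.mgrid[:400,:640]
    P=np.stack([(u-im['cx'])/im['fx']*d,(v-im['cy'])/im['fy']*d,d],-1)
    W=P@im['M'][:3,:3].T+im['M'][:3,3]; W[d==0]=np.nan; return W
def onplane(im,uv,z):
    r=im['M'][:3,:3]@np.array([(uv[0]-im['cx'])/im['fx'],(uv[1]-im['cy'])/im['fy'],1]);o=im['M'][:3,3]
    return o+r*(z-o[2])/r[2]
def save(im,n): cv2.imwrite('pics/'+n+'.png',im['pixels'][:,:,::-1])
E
cat > a.py <<'E'
from h import *
np.set_printoptions(precision=4,suppress=True)
L=['weight_largest','weight_second','weight_third','weight_smallest','seat_largest','seat_second','seat_third','seat_smallest','amber_bottle','glass_beaker']
ims=[]
for c in ['scene','side']:
    im=grab(c);save(im,c);W=cloud(im);ims.append(im['pixels'])
    print(c,im['M'][:3,3])
    for l in L:
        for r in viewer.place_of(c,l)[:4]:
            if r['confidence']<.25: continue
            z=.012 if 'seat' in l else 0
            print(l,round(r['confidence'],2),np.round(r['centre']),onplane(im,r['centre'],z)[:2])
    np.save(c+'.npy',W)
E
python3 a.py
```

```text
scene [-0.0297 -0.7992  0.7362]
weight_largest 0.81 [298. 251.] [ 0.3788 -0.1485]
weight_largest 0.72 [304. 275.] [ 0.3468 -0.2257]
weight_largest 0.69 [384. 279.] [ 0.4971 -0.3459]
weight_largest 0.61 [412. 231.] [ 0.6811 -0.2583]
weight_second 0.65 [373. 239.] [ 0.5694 -0.2232]
weight_third 0.71 [416. 254.] [ 0.6241 -0.328 ]
weight_smallest 0.45 [335. 257.] [ 0.4441 -0.219 ]
seat_largest 0.57 [344. 209.] [ 0.5752 -0.0874]
seat_second 0.51 [331. 201.] [ 0.5676 -0.0368]
seat_second 0.31 [249. 170.] [0.4478 0.2515]
seat_third 0.55 [320. 191.] [0.5716 0.0266]
amber_bottle 0.77 [250. 169.] [0.4602 0.2718]
glass_beaker 0.79 [275. 158.] [0.5668 0.291 ]
side [ 0.1985 -0.6989  0.6514]
weight_largest 0.73 [278. 309.] [ 0.3515 -0.2335]
weight_largest 0.71 [376. 325.] [ 0.5032 -0.3406]
weight_largest 0.69 [272. 279.] [ 0.366  -0.1613]
weight_largest 0.64 [317. 198.] [0.563  0.0435]
weight_second 0.98 [371. 276.] [ 0.5532 -0.237 ]
weight_third 0.81 [423. 302.] [ 0.613  -0.3336]
weight_third 0.25 [316. 201.] [0.5565 0.0331]
weight_smallest 0.43 [318. 287.] [ 0.443  -0.2182]
seat_largest 0.76 [347. 228.] [ 0.5736 -0.0976]
seat_largest 0.74 [316. 198.] [0.5542 0.0277]
seat_second 0.66 [332. 211.] [ 0.5681 -0.0299]
seat_third 0.58 [317. 198.] [0.5565 0.0284]
seat_smallest 0.41 [305. 186.] [0.5497 0.084 ]
amber_bottle 0.69 [248. 162.] [0.4549 0.2674]
glass_beaker 0.61 [278. 154.] [0.5496 0.2762]
```

View pics/scene.png

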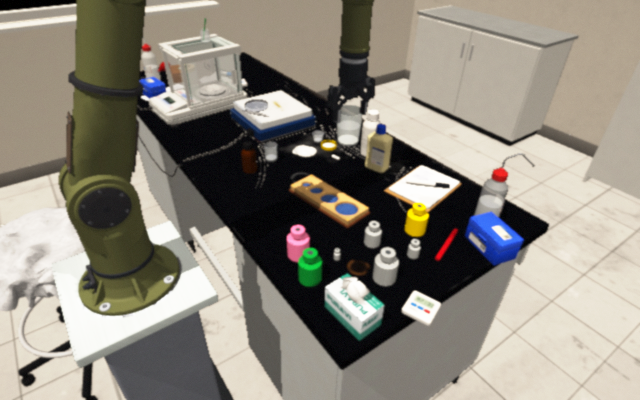

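View pics/side.png

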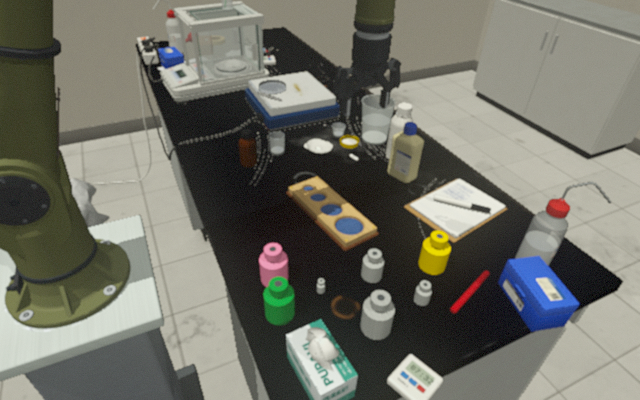

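The scene view shows the steel weights: largest (385,265), second (373,234), third (414,248), smallest (337,254). The block's widest bore is at (347,208) and its narrow end is near (302,183). Pink, green and yellow are decoys. Next I move the wrist camera over the weights.

Request:
play_rows --steps '[[[-0.6, -1, 0.8], 0, 1], [[-0.6, -1, 0.8], 0, 1], [[-0.6, -1, 0.8], 0, 1], [[-0.6, -1, 0.8], 0, 1], [[-0.6, -1, 0.8], 0, 1], [[0, -1, 0], 0, 1], [[0, 0, 0], 0, 1], [[0, 0, 0], 0, 1]]' --force 40

```text
time_s: 1.9
tool_pos: [0.5598, -0.1805, 0.3149]
ee_rot: [-2.223, -2.219, -0.001]
ft_force: [-0.2, -0.2, 0.3]
width: 0.0855
grip_force: 0.0
```

```bash
cat > w.py <<'E'
from h import *
import sys
np.set_printoptions(precision=4,suppress=True)
L=['weight_largest','weight_second','weight_third','weight_smallest','seat_largest','seat_second','seat_third','seat_smallest']
im=grab('wrist');save(im,sys.argv[1]);W=cloud(im);np.save('wrist.npy',W)
print('cam',im['M'][:3,3],'axis',im['M'][:3,2])
for l in L:
    for r in viewer.trace('wrist',l)[:4]:
        if r['confidence']<.25: continue
        P=W[r['mask']];P=P[~np.isnan(P[:,0])];zt=np.percentile(P[:,2],97)
        T=P[P[:,2]>zt-.004]
        (c,rad)=cv2.minEnclosingCircle(T[:,:2].astype(np.float32))
        print(l,round(r['confidence'],2),np.round(r['centre']),'ztop %.4f'%zt,'topcirc',np.round(c,4),round(rad,4),'zmin %.4f med %.4f'%(P[:,2].min(),np.median(P[:,2])))
    for r in viewer.place_of('wrist',l)[:4]:
        if r['confidence']<.25: continue
        print('   place',round(r['confidence'],2),np.round(r['centre']),onplane(im,r['centre'],.012 if 'seat' in l else 0)[:2])
E
python3 w.py w1
```

```text
cam [ 0.5599 -0.1103  0.495 ] axis [ 0.0003 -0.2751 -0.9614]
weight_largest 0.9 [281. 257.] ztop 0.0859 topcirc [ 0.4991 -0.3402] 0.0169 zmin -0.0006 med 0.0585
weight_largest 0.88 [395. 214.] ztop 0.0861 topcirc [ 0.688  -0.2593] 0.0172 zmin -0.0003 med 0.0590
weight_largest 0.85 [192. 202.] ztop 0.0856 topcirc [ 0.3515 -0.2402] 0.0173 zmin -0.0006 med 0.0584
weight_largest 0.71 [195. 153.] ztop 0.0858 topcirc [ 0.3728 -0.1573] 0.0171 zmin -0.0004 med 0.0586
   place 0.8 [199. 197.] [ 0.3515 -0.2401]
   place 0.71 [286. 248.] [ 0.503  -0.3402]
   place 0.62 [203. 151.] [ 0.3678 -0.1596]
   place 0.62 [388. 207.] [ 0.688  -0.2601]
weight_second 0.67 [314. 196.] ztop 0.0663 topcirc [ 0.5567 -0.2309] 0.0135 zmin -0.0006 med 0.0452
   place 0.74 [314. 192.] [ 0.5555 -0.2319]
weight_third 0.75 [346. 243.] ztop 0.0481 topcirc [ 0.612  -0.3246] 0.0099 zmin 0.0072 med 0.0327
   place 0.57 [344. 240.] [ 0.6101 -0.3233]
   place 0.65 [249. 188.] [ 0.442  -0.2238]
   place 0.47 [284. 247.] [ 0.4993 -0.3383]
seat_largest 0.67 [327. 109.] ztop 0.0148 topcirc [ 0.578  -0.0948] 0.0329 zmin 0.0102 med 0.0131
   place 0.83 [329. 113.] [ 0.5801 -0.0994]
seat_second 0.7 [323.  62.] ztop 0.0147 topcirc [ 0.5677 -0.0267] 0.0271 zmin 0.0101 med 0.0132
   place 0.6 [321.  63.] [ 0.5672 -0.026 ]
seat_third 0.96 [315.  20.] ztop 0.0148 topcirc [0.5586 0.0295] 0.0199 zmin 0.0098 med 0.0132
   place 0.84 [316.  18.] [0.5597 0.0342]
```

View pics/w1.png

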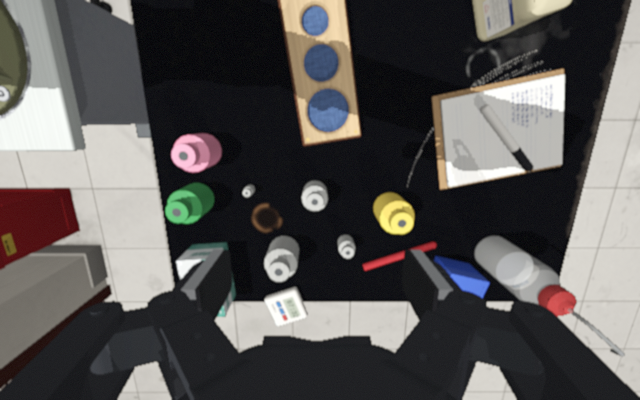

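Run:
```python
import numpy as np
P=np.vstack([np.load(f+'.npy').reshape(-1,3) for f in('wrist','side','scene')]);P=P[~np.isnan(P[:,0])]
# height map max cm
print('cols y',[f'{y:.2f}' for y in np.arange(-.46,.12,.02)])
for x in np.arange(.36,.74,.02):
    print(f'{x:.2f}',*['%3d'%(1000*np.max(q[:,2])) if len(q:=P[(abs(P[:,0]-x)<.01)&(abs(P[:,1]-y)<.01)&(P[:,2]<.17)]) else ' . ' for y in np.arange(-.46,.12,.02)])
```

```text
cols y ['-0.46', '-0.44', '-0.42', '-0.40', '-0.38', '-0.36', '-0.34', '-0.32', '-0.30', '-0.28', '-0.26', '-0.24', '-0.22', '-0.20', '-0.18', '-0.16', '-0.14', '-0.12', '-0.10', '-0.08', '-0.06', '-0.04', '-0.02', '0.00', '0.02', '0.04', '0.06', '0.08', '0.10', '0.12']
0.36   2  68  96 110 111 106  69  67   2  55  86  87  86   2  86  87  86  44   4   3   3   3   3   3   3   4   3   3   5   3
0.38   2  69  96 110 109 104  67  68   2   2  59  60  58   2  85  87  87   2   4   3   3   3   3   4   4   3   4   3   3   3
0.40   2  68  68  69  67  66  68  66   3   3   2   4   2   2  58  60  60   2   2   2   3   3   4   3   3   3   3   4   3   2
0.42   2   3   2   3   1   2   2   1   3   3   2   5   3   4   3   3   4   2   2   2   2   4   3   3   3   3   4   1   3   3
0.44   2   2   2   3   2   2   3   3   3   3   4  33  33   3   3   3   2   3   3   3   2   3   4   4   3   4   3   4   3   5
0.46  19  19   4   2   3   3  16   3   4   4   4   3  30   2   4   3   3   2   3   3   4   5   4   3   3   3   3   3   3   4
0.48  22  21  16   3   4  87  87  85   4   4   4   3   3   3   3   3   3   3   
[... 845 characters left out ...]
  3   3   3   3   2  25  26  26  24  25  25  25  10   6   3   4   3   4   3
0.64   1   3   3   3  14  11   4   2   3   3   4   4   3   3   3   3   9   8   3   2   4   3   3   3   4   4   5   5   4   2
0.66   3   2   3   3  14  14   3   2   3  60  82  60   3   3   3   4   3   3   2   3   3   3   3   3   4   4   4   5   4   6
0.68   2   3   4   3  13  15   3   3   4  87  87  86   3   3   3   3   4   3   3   4   3   3   4   3   5   3   4   4   3   3
0.70   2   3   4   3   3  16  13   4   4  86  87  87   3   4   3   3   3   3   4   3   3   3   3   3   3   4   3   3   2   2
0.72   4   3   2   4   3  14  14   4   3  56  59  59   3   4   4   2   3   4   3   3   4   3   3   4   4   3   3   3   3   5
```

The wrist view shows largest (281,257), second (314,196), third (346,243), smallest (249,190), and bores at (327,109), (323,62), (315,20). This agrees with the depth measurements. Now the largest weight.

Request:
play_rows --steps '[[[-0.34, -0.9, -0.6], 0, 1], [[-0.34, -0.9, -0.6], 0, 1], [[-0.34, -0.9, -0.6], 0, 1], [[-0.34, -0.9, -0.6], 0, 1], [[-0.34, -0.9, -0.6], 0, 1], [[-0.34, -0.82, -0.6], 0, 1], [[0, 0, -1], 0, 1], [[0, 0, -0.5], 0, 1], [[0, 0, 0], 0, 1], [[0, 0, 0], 0, 1]]'

```text
time_s: 3.75
tool_pos: [0.4997, -0.3388, 0.1627]
ee_rot: [2.219, 2.223, 0.001]
ft_force: [-0.0, 0.1, 0.1]
width: 0.0855
grip_force: 0.0
```

```bash
python3 w.py w2|grep -v place
```

```text
cam [ 0.4995 -0.2686  0.3428] axis [ 0.0019 -0.2755 -0.9613]
weight_largest 0.98 [509. 109.] ztop 0.0863 topcirc [ 0.6877 -0.2605] 0.0177 zmin -0.0016 med 0.0592
weight_largest 0.91 [314. 192.] ztop 0.0861 topcirc [ 0.4992 -0.341 ] 0.0171 zmin -0.0009 med 0.0595
weight_largest 0.79 [163.  88.] ztop 0.0859 topcirc [ 0.3518 -0.2411] 0.0172 zmin -0.0010 med 0.0589
weight_largest 0.56 [186.  16.] ztop 0.0600 topcirc [ 0.3723 -0.1705] 0.0246 zmin -0.0013 med 0.0482
weight_second 0.96 [371.  80.] ztop 0.0663 topcirc [ 0.5564 -0.2319] 0.0135 zmin -0.0001 med 0.0459
weight_third 0.83 [415. 171.] ztop 0.0482 topcirc [ 0.6121 -0.3258] 0.0108 zmin -0.0003 med 0.0324
weight_smallest 0.53 [263.  76.] ztop 0.0324 topcirc [ 0.4441 -0.2259] 0.0062 zmin 0.0024 med 0.0299
seat_smallest 0.37 [413. 171.] ztop 0.0482 topcirc [ 0.6116 -0.3259] 0.0104 zmin -0.0004 med 0.0327
```

Request:
play_rows --steps '[[[0, -0.06, -1], 0, 1], [[0, 0, -1], 0, 1], [[0, 0, -1], 0, 1], [[0, 0, -1], 0, 1], [[0, 0, -0.5], 0, 1], [[0, 0, 0], 0, 1], [[0, 0, 0], 0, 0], [[0, 0, 0], 0, 0], [[0, 0, 0], 0, 0], [[0, 0, 0], 0, 0]]' --force 60

```text
time_s: 5.6
tool_pos: [0.4994, -0.3421, 0.0288]
ee_rot: [2.22, 2.22, 0.0]
ft_force: [0.9, 0.0, 2.0]
width: 0.0315
grip_force: 59.3
```

Run:
```python
from h import *
s=manip.read_state();print(s['width'],s['grip_force'],s['ft_force'])
im=grab('side');save(im,'s3')
a=im['pixels'][230:400,280:500];b=cv2.resize(a,None,fx=2.6,fy=2.6)
w=grab('wrist')['pixels'][100:300,200:440]
w=cv2.resize(w,(530,442));cv2.imwrite('pics/m3.png',np.vstack([cv2.resize(b,(530,400))[:300],w[:300]])[:,:,::-1])
```

```text
0.03149798596456033 59.32179058348993 [0.87439926 0.04383684 2.02131386]
```

View pics/m3.png

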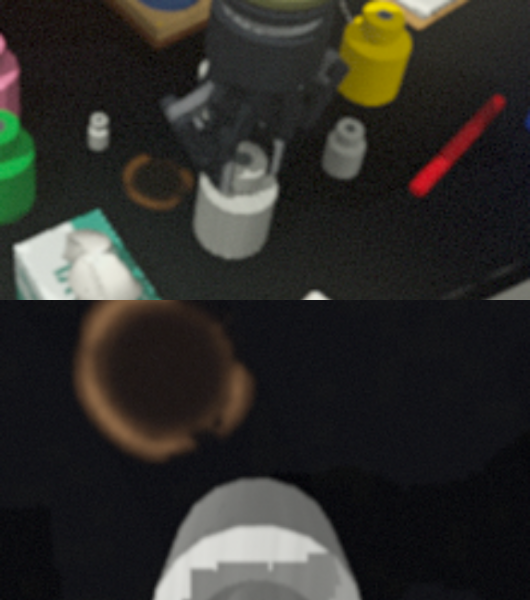

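Run:
```python
from h import *
for c in('side','scene'):
    im=grab(c);W=cloud(im);col=im['pixels'].astype(int).mean(-1)
    m=(abs(W[...,0]-.499)<.06)&(abs(W[...,1]+.342)<.03)&(W[...,2]>.005)
    P=W[m];k=col[m]
    print(c,'z bins: n, xmin,xmax,ymin,ymax, dark fraction')
    for z in range(5,150,6):
        q=(P[:,2]*1000>=z)&(P[:,2]*1000<z+6)
        if q.sum()>2:print(z,q.sum(),np.round(P[q][:,:2].min(0),3),np.round(P[q][:,:2].max(0),3),round((k[q]<90).mean(),2))
```

```text
side z bins: n, xmin,xmax,ymin,ymax, dark fraction
5 58 [ 0.471 -0.371] [ 0.514 -0.331] 0.03
11 61 [ 0.471 -0.37 ] [ 0.515 -0.335] 0.02
17 62 [ 0.47 -0.37] [ 0.514 -0.334] 0.0
23 65 [ 0.47  -0.371] [ 0.515 -0.327] 0.02
29 60 [ 0.471 -0.371] [ 0.511 -0.335] 0.0
35 69 [ 0.471 -0.371] [ 0.515 -0.326] 0.03
41 62 [ 0.471 -0.37 ] [ 0.515 -0.326] 0.03
47 69 [ 0.471 -0.371] [ 0.517 -0.336] 0.0
53 284 [ 0.472 -0.371] [ 0.524 -0.326] 0.0
59 12 [ 0.487 -0.357] [ 0.509 -0.349] 0.08
65 36 [ 0.476 -0.361] [ 0.52  -0.347] 0.14
71 67 [ 0.469 -0.361] [ 0.528 -0.336] 0.27
77 165 [ 0.469 -0.361] [ 0.528 -0.331] 0.29
83 131 [ 0.469 -0.36 ] [ 0.528 -0.33 ] 0.5
89 55 [ 0.469 -0.354] [ 0.527 -0.333] 0.75
95 42 [ 0.469 -0.355] [ 0.519 -0.332] 0.83
101 48 [ 0.468 -0.355] [ 0.523 -0.332] 0.83
107 71 [ 0.453 -0.357] [ 0.547 -0.334] 1.0
113 149 [ 0.45  -0.357] [ 0.547 -0.331] 1.0
119 114 [ 0.448 -0.356] [ 0.55  -0.331] 1.0
125 86 [ 0.445 -0.36 ] [ 0.552 -0.327] 0.99
131 140 [ 0.442 -0.361] [ 0.555 -0.326] 0.99
137 113 [ 0.44  -0.361] [ 0.555 -0.331] 1.0
143 113 [ 0.439 -0.361] [ 0.558 -0.333] 1.0
149 109 [ 0.44
[... 453 characters left out ...]
25 -0.321] 0.01
59 62 [ 0.472 -0.367] [ 0.52 -0.32] 0.0
65 15 [ 0.477 -0.358] [ 0.523 -0.345] 0.13
71 35 [ 0.471 -0.358] [ 0.522 -0.334] 0.23
77 45 [ 0.469 -0.359] [ 0.526 -0.331] 0.49
83 106 [ 0.469 -0.358] [ 0.527 -0.329] 0.5
89 37 [ 0.47  -0.353] [ 0.528 -0.331] 0.84
95 26 [ 0.47  -0.353] [ 0.519 -0.333] 0.96
101 32 [ 0.468 -0.354] [ 0.526 -0.333] 1.0
107 33 [ 0.46  -0.353] [ 0.545 -0.332] 1.0
113 75 [ 0.45  -0.354] [ 0.546 -0.33 ] 1.0
119 62 [ 0.448 -0.354] [ 0.548 -0.329] 0.98
125 37 [ 0.446 -0.357] [ 0.552 -0.33 ] 1.0
131 86 [ 0.443 -0.359] [ 0.552 -0.328] 1.0
137 77 [ 0.44 -0.36] [ 0.555 -0.328] 0.99
143 69 [ 0.439 -0.359] [ 0.558 -0.337] 1.0
149 53 [ 0.44  -0.359] [ 0.559 -0.344] 1.0
```

The fingertips hold the knob with their ends at about z 63, just over the shoulder. That is a good grasp, so I lift.

Request:
play_rows --steps '[[[0, 0, 0.2], 0, 0], [[0, 0, 0.4], 0, 0], [[0, 0, 0.8], 0, 0], [[0, 0, 0.8], 0, 0], [[0, 0, 0.8], 0, 0], [[0, 0, 0.6], 0, 0], [[0, 0, 0.2], 0, 0], [[0, 0, 0], 0, 0]]'

```text
time_s: 6.6
tool_pos: [0.4991, -0.3416, 0.1417]
ee_rot: [2.22, 2.221, 0.001]
ft_force: [-0.2, -0.2, -7.0]
width: 0.032
grip_force: 60.6
```

Run:
```python
from h import *
s=manip.read_state();x,y,z=s['tool_pos'];print(x,y,z)
for c in('side','scene'):
    im=grab(c);W=cloud(im);save(im,'l_'+c)
    m=(abs(W[...,0]-x)<.035)&(abs(W[...,1]-y)<.035)&(W[...,2]>.02)&(W[...,2]<z+.06)
    P=W[m];B=P[P[:,2]<z+.02]
    print(c,'bottom',np.percentile(P[:,2],1)-z,'x',B[:,0].min(),B[:,0].max(),'ymin',B[:,1].min())
```

```text
0.49905989196821987 -0.34157614198158565 0.14172887803548267
side bottom -0.028164222137790254 x 0.46978573662089773 0.5159849119379254 ymin -0.37067673700035203
scene bottom -0.026903593125452582 x 0.4688006625169445 0.5144427466947791 ymin -0.3686808830130668
```

Request:
play_rows --steps '[[[0.15, 0.45, 0], 0, 0], [[0.31, 0.97, 0], 0, 0], [[0.31, 0.97, 0], 0, 0], [[0.31, 0.97, 0], 0, 0], [[0.31, 0.97, 0], 0, 0], [[0.31, 0.97, 0], 0, 0], [[0.31, 0.97, 0], 0, 0], [[0.31, 0.97, 0], 0, 0], [[0.2, 0.6, 0], 0, 0], [[0.1, 0.4, 0], 0, 0]]'

```text
time_s: 7.7
tool_pos: [0.5773, -0.0901, 0.1399]
ee_rot: [-2.215, -2.224, -0.0]
ft_force: [-0.1, 0.4, -4.9]
width: 0.0314
grip_force: 60.6
```

Request:
play_rows --steps '[[[0, 0, 0], 0, 0], [[0, 0, 0], 0, 0], [[0, 0, 0], 0, 0]]'

```text
time_s: 8.0
tool_pos: [0.5768, -0.0963, 0.1408]
ee_rot: [2.224, 2.218, -0.002]
ft_force: [-0.5, -0.5, -5.8]
width: 0.0315
grip_force: 60.6
```

```bash
cat > b.py <<'E'
from h import *
np.set_printoptions(precision=4,suppress=True)
S=np.array([-.075,-.0055,.051,.0945])
def fit(names,off):
    c=np.mean(off,0)
    return c
for c in('side','scene','wrist'):
    im=grab(c);W=cloud(im)
    for l in ['seat_largest','seat_second','seat_third','seat_smallest']:
        for r in viewer.trace(c,l)[:2]:
            P=W[r['mask']]
            P=P[~np.isnan(P[:,0])]
            if r['confidence']<.3 or len(P)<10 or abs(np.median(P[:,2])-.013)>.006: continue
            cc,rad=cv2.minEnclosingCircle(P[:,:2].astype(np.float32))
            print(c,l,round(r['confidence'],2),np.array(cc),round(rad,4),np.median(P[:,2]))
E
python3 b.py
```

```text
side seat_largest 0.73 [ 0.5755 -0.099 ] 0.0368 0.010824071672108637
side seat_second 0.47 [ 0.5689 -0.0243] 0.0226 0.010620072883934961
side seat_third 0.55 [0.5564 0.0255] 0.0233 0.010909971237961058
scene seat_largest 0.56 [ 0.5821 -0.0892] 0.0302 0.013124404648386878
scene seat_third 0.46 [0.5596 0.033 ] 0.0168 0.013562319623111496
scene seat_smallest 0.3 [ 0.5813 -0.0906] 0.032 0.013146085188356804
wrist seat_largest 0.69 [ 0.5776 -0.0938] 0.0331 0.013112258284471101
wrist seat_second 0.85 [ 0.5663 -0.0264] 0.0267 0.013076194936691932
wrist seat_third 0.67 [0.5579 0.0288] 0.0207 0.01311103181312645
wrist seat_smallest 0.86 [0.5514 0.0723] 0.014 0.013091751484610392
```

Request:
play_rows --steps '[[[0.03, 0.03, -0.5], 0, 0], [[0, 0, -0.8], 0, 0], [[0, 0, -0.8], 0, 0], [[0, 0, -0.6], 0, 0], [[0, 0, -0.3], 0, 0], [[0, 0, -0.1], 0, 0], [[0, 0, -0.1], 0, 0], [[0, 0, -0.1], 0, 0], [[0, 0, 0], 0, 0], [[0, 0, 0], 0, 0]]'

```text
time_s: 9.75
tool_pos: [0.5788, -0.0934, 0.0427]
ee_rot: [2.221, 2.221, 0.001]
ft_force: [-0.5, 0.0, -5.4]
width: 0.0318
grip_force: 60.6
```

Request:
play_rows --steps '[[[0, 0, -0.06], 0, 0], [[0, 0, -0.06], 0, 0], [[0, 0, 0], 0, 0]]'

```text
time_s: 10.05
tool_pos: [0.5791, -0.0934, 0.0408]
ee_rot: [2.221, 2.22, 0.002]
ft_force: [-3.4, 0.2, 6.4]
width: 0.0317
grip_force: 61.7
```

Request:
play_rows --steps '[[[0, 0, 0], 0, 0.7], [[0, 0, 0], 0, 0.7], [[0, 0, 0], 0, 0.7], [[0, 0, 0.5], 0, 0.7], [[0, 0, 1], 0, 1], [[0, 0, 1], 0, 1], [[0, 0, 1], 0, 1], [[0, -0.7, 0.4], 0, 1], [[-0.3, -1, 0], 0, 1], [[-0.2, -1, 0], 0, 1]]'

```text
time_s: 11.05
tool_pos: [0.5639, -0.175, 0.1577]
ee_rot: [2.218, 2.221, 0.002]
ft_force: [-1.0, -1.0, -0.1]
width: 0.0854
grip_force: 0.0
```

```bash
python3 w.py w4|grep -v place; cat w.py >/dev/null
python3 - <<'E'
from h import *
print(manip.read_state()['tool_pos'])
E
```

```text
cam [ 0.5633 -0.1046  0.3377] axis [ 0.0039 -0.2763 -0.9611]
weight_largest 0.88 [423. 246.] ztop 0.0851 topcirc [ 0.6954 -0.2505] 0.0102 zmin 0.0000 med 0.0442
weight_largest 0.85 [127. 175.] ztop 0.0856 topcirc [ 0.3725 -0.1575] 0.0176 zmin -0.0007 med 0.0585
weight_largest 0.69 [334. 102.] ztop 0.0983 topcirc [ 0.5789 -0.0928] 0.017 zmin 0.0119 med 0.0719
weight_largest 0.61 [126. 245.] ztop 0.0855 topcirc [ 0.3512 -0.2401] 0.0177 zmin -0.8048 med 0.0582
weight_second 0.63 [309. 235.] ztop 0.0659 topcirc [ 0.5562 -0.231 ] 0.0136 zmin -0.0001 med 0.0450
weight_third 0.71 [352. 300.] ztop 0.0477 topcirc [ 0.6115 -0.3256] 0.0107 zmin -0.0011 med 0.0315
weight_smallest 0.74 [212. 224.] ztop 0.0319 topcirc [ 0.444  -0.2256] 0.0067 zmin 0.0018 med 0.0239
seat_largest 0.87 [312. 134.] ztop 0.0144 topcirc [ 0.5699 -0.1047] 0.0291 zmin 0.0114 med 0.0130
seat_second 0.66 [321.  38.] ztop 0.0146 topcirc [ 0.5669 -0.0269] 0.0272 zmin 0.0104 med 0.0131
[ 0.56331196 -0.17423787  0.15540525]
```

Largest is seated: top at 98 mm against 96 expected (same +2 mm bias as before), about 2 mm off centre. Next the second.

Request:
play_rows --steps '[[[-0.1, -0.8, 0], 0, 1], [[-0.1, -0.8, 0], 0, 1], [[-0.05, -0.3, -0.5], 0, 1], [[0, 0, -1], 0, 1], [[0, 0, -1], 0, 1], [[0, 0, -1], 0, 1], [[0, 0, -0.6], 0, 1], [[0, 0, -0.2], 0, 1], [[0, 0, 0], 0, 1], [[0, 0, 0], 0, 1]]'

```text
time_s: 12.9
tool_pos: [0.5565, -0.2313, 0.0272]
ee_rot: [2.22, 2.221, 0.001]
ft_force: [-0.1, -1.0, -0.5]
width: 0.0851
grip_force: 0.0
```

Request:
play_rows --steps '[[[0, 0, -0.37], 0, 1], [[0, 0, 0], 0, 0], [[0, 0, 0], 0, 0], [[0, 0, 0], 0, 0], [[0, 0, 0], 0, 0], [[0, 0, 0], 0, 0]]'

```text
time_s: 13.5
tool_pos: [0.5565, -0.2315, 0.016]
ee_rot: [2.22, 2.22, 0.001]
ft_force: [0.2, 0.3, 1.4]
width: 0.0242
grip_force: 58.8
```

```bash
cat > t.py <<'E'
from h import *
s=manip.read_state();x,y,z=s['tool_pos'];print(np.round([x,y,z],4),s['width'],np.round(s['ft_force'],1))
for c in('side','scene'):
    im=grab(c);W=cloud(im);col=im['pixels'].astype(int).mean(-1)
    m=(abs(W[...,0]-x)<.06)&(abs(W[...,1]-y)<.03)&(W[...,2]>.005)&(W[...,2]<z+.09)
    P=W[m];k=col[m]
    for b in range(5,110,4):
        q=(P[:,2]*1000>=b)&(P[:,2]*1000<b+4)
        if q.sum()>2:print(c,b,q.sum(),np.round(P[q][:,0].min()-x,3),np.round(P[q][:,0].max()-x,3),round((k[q]<90).mean(),2))
E
python3 t.py
```

```text
[ 0.5565 -0.2315  0.016 ] 0.024154950007034433 [0.2 0.3 1.4]
side 5 24 -0.022 0.011 0.04
side 9 25 -0.022 0.009 0.04
side 13 30 -0.022 0.012 0.0
side 17 28 -0.021 0.007 0.0
side 21 22 -0.022 0.01 0.0
side 25 34 -0.021 0.01 0.0
side 29 29 -0.022 0.012 0.07
side 33 25 -0.022 0.011 0.04
side 37 37 -0.022 0.017 0.0
side 41 106 -0.021 0.018 0.0
side 45 9 -0.013 -0.0 0.0
side 49 11 -0.02 0.013 0.09
side 53 17 -0.019 0.018 0.12
side 57 33 -0.025 0.024 0.36
side 61 99 -0.027 0.024 0.38
side 65 33 -0.026 0.026 0.76
side 69 34 -0.027 0.025 0.79
side 73 28 -0.027 0.016 0.75
side 77 36 -0.027 0.024 0.83
side 81 27 -0.026 0.026 0.81
side 85 30 -0.026 0.016 0.8
side 89 22 -0.028 0.023 0.86
side 93 29 -0.027 0.032 0.97
side 97 66 -0.045 0.039 1.0
side 101 69 -0.046 0.043 1.0
side 105 21 -0.045 0.043 1.0
scene 5 14 -0.02 0.006 0.0
scene 9 20 -0.021 0.011 0.05
scene 13 19 -0.021 0.004 0.11
scene 17 16 -0.02 0.009 0.06
scene 21 18 -0.02 0.006 0.0
scene 25 23 -0.023 0.012 0.04
scene 29 15 -0.022 0.011 0.0
scene 33 21 -0.021 0.01 0.0
scene 37 17 -0.022 0.009 0.0
scene 41 48 -0.02 0.012 0.0
scene 45 33 -0.021 0.017 0.0
scene 53 9 -0.019 0.006 0.0
scene 57 14 -0.023 0.024 0.43
scene 61 37 -0.026 0.024 0.38
scene 65 33 -0.026 0.013 0.76
scene 69 22 -0.026 0.027 0.95
scene 73 17 -0.026 0.018 0.88
scene 77 25 -0.027 0.024 0.92
scene 81 20 -0.026 0.025 0.9
scene 85 19 -0.025 0.017 0.95
scene 89 17 -0.026 0.018 1.0
scene 93 10 -0.026 0.018 1.0
scene 97 28 -0.038 0.039 1.0
scene 101 43 -0.044 0.044 1.0
scene 105 11 -0.045 0.032 1.0
```

Request:
play_rows --steps '[[[0, 0, 0.3], 0, 0], [[0, 0, 0.8], 0, 0], [[0, 0, 0.9], 0, 0], [[0, 0, 0.9], 0, 0], [[0, 0, 0.9], 0, 0], [[0, 0.3, 0.7], 0, 0], [[0, 0.8, 0], 0, 0], [[0.08, 0.95, 0], 0, 0], [[0.08, 0.95, 0], 0, 0], [[0.08, 0.95, 0], 0, 0]]'

```text
time_s: 14.6
tool_pos: [0.5618, -0.1117, 0.1497]
ee_rot: [-2.221, -2.22, 0.002]
ft_force: [0.7, 0.6, -3.5]
width: 0.024
grip_force: 59.5
```

Request:
play_rows --steps '[[[0.08, 0.95, 0], 0, 0], [[0.03, 0.95, 0], 0, 0], [[0, 0.7, 0], 0, 0], [[0, 0.28, 0], 0, 0], [[0, 0, 0], 0, 0], [[0, 0, 0], 0, 0], [[0, 0, 0], 0, 0]]'

```text
time_s: 15.3
tool_pos: [0.5661, -0.0287, 0.1502]
ee_rot: [2.224, 2.218, -0.002]
ft_force: [-0.4, -0.7, -4.3]
width: 0.0245
grip_force: 59.5
```

```bash
python3 b.py | grep wrist
python3 - <<'E'
from h import *
s=manip.read_state();x,y,z=s['tool_pos'];print(s['tool_pos'],s['width'],s['ft_force'])
for c in('side','scene'):
    im=grab(c);W=cloud(im)
    m=(abs(W[...,0]-x)<.03)&(abs(W[...,1]-y)<.03)&(W[...,2]>.05)&(W[...,2]<z+.02)
    P=W[m];print(c,'bottom',np.percentile(P[:,2],1)-z,P[:,0].min()-x,P[:,1].min()-y)
E
```

```text
wrist seat_second 0.55 [ 0.5667 -0.026 ] 0.0269 0.01310992068231076
wrist seat_third 0.74 [0.558  0.0293] 0.0199 0.013100740172089897
wrist seat_smallest 0.57 [0.5509 0.0718] 0.0144 0.013101576408447502
[ 0.56628555 -0.02638735  0.15032023] 0.0241394231230938 [-0.36729604  0.3283945  -3.80901152]
side bottom -0.01648983136708887 -0.0221352942728007 -0.024912936600276412
scene bottom -0.014137266311824381 -0.021650628332872457 -0.023286578535976963
```

Request:
play_rows --steps '[[[0.02, 0, -0.5], 0, 0], [[0, 0, -0.9], 0, 0], [[0, 0, -0.9], 0, 0], [[0, 0, -0.9], 0, 0], [[0, 0, -0.4], 0, 0], [[0, 0, -0.2], 0, 0], [[0, 0, -0.1], 0, 0], [[0, 0, -0.1], 0, 0], [[0, 0, 0], 0, 0], [[0, 0, 0], 0, 0]]'

```text
time_s: 17.15
tool_pos: [0.5676, -0.0264, 0.0312]
ee_rot: [2.221, 2.221, 0.002]
ft_force: [-0.1, -0.3, -4.4]
width: 0.0241
grip_force: 59.6
```

Request:
play_rows --steps '[[[0, 0, -0.06], 0, 0], [[0, 0, 0], 0, 0]]'

```text
time_s: 17.35
tool_pos: [0.567, -0.0264, 0.0287]
ee_rot: [2.221, 2.221, 0.0]
ft_force: [0.5, 0.5, -3.7]
width: 0.0246
grip_force: 59.6
```

Request:
play_rows --steps '[[[0, 0, -0.04], 0, 0], [[0, 0, -0.04], 0, 0], [[0, 0, 0], 0, 0]]'

```text
time_s: 17.65
tool_pos: [0.5674, -0.0264, 0.028]
ee_rot: [2.221, 2.221, 0.001]
ft_force: [-3.8, -0.4, 7.1]
width: 0.0243
grip_force: 60.7
```

Request:
play_rows --steps '[[[0, 0, 0], 0, 0.6], [[0, 0, 0], 0, 0.6], [[0, 0, 0.5], 0, 0.6], [[0, 0, 1], 0, 0.6], [[0, 0, 1], 0, 0.6], [[0, 0, 1], 0, 0.6], [[0, -0.5, 0.9], 0, 0.6], [[0.1, -1, 0], 0, 0.6], [[0.2, -1, 0], 0, 0.6], [[0.2, -1, 0], 0, 0.6]]'

```text
time_s: 18.65
tool_pos: [0.5826, -0.1325, 0.1601]
ee_rot: [2.219, 2.221, 0.002]
ft_force: [0.8, 0.1, 0.6]
width: 0.0512
grip_force: 0.0
```

Request:
play_rows --steps '[[[0.2, -1, 0], 0, 0.6], [[0.2, -1, 0], 0, 0.6], [[0.2, -1, 0], 0, 0.6], [[0.2, -1, 0], 0, 0.6], [[0.2, -1, 0], 0, 0.6], [[0, -0.5, 0], 0, 0.6], [[0, 0, -0.5], 0, 0.6], [[0, 0, 0], 0, 0.6], [[0, 0, 0], 0, 0.6]]'

```text
time_s: 19.55
tool_pos: [0.6118, -0.2935, 0.1422]
ee_rot: [-2.217, -2.223, -0.001]
ft_force: [0.9, 1.0, -0.2]
width: 0.0515
grip_force: 0.0
```

```bash
python3 w.py w5|grep -v place
python3 - <<'E'
from h import *
print(manip.read_state()['tool_pos'])
im=grab('side');W=cloud(im);x,y=.567,-.0265
P=W[(abs(W[...,0]-x)<.028)&(abs(W[...,1]-y)<.028)&(W[...,2]>.05)&(W[...,2]<.1)];zt=np.percentile(P[:,2],95)
print('second placed',zt,cv2.minEnclosingCircle(P[P[:,2]>zt-.004][:,:2].astype(np.float32)))
E
```

```text
cam [ 0.6118 -0.2237  0.3224] axis [ 0.0001 -0.2733 -0.9619]
weight_largest 0.77 [47. 44.] ztop 0.0848 topcirc [ 0.3778 -0.1589] 0.0159 zmin -0.0002 med 0.0576
weight_largest 0.72 [397. 158.] ztop 0.0862 topcirc [ 0.6878 -0.2598] 0.0171 zmin -0.0006 med 0.0596
weight_largest 0.7 [ 47. 136.] ztop 0.0850 topcirc [ 0.3559 -0.241 ] 0.016 zmin -0.7974 med 0.0575
weight_third 0.77 [317. 215.] ztop 0.0480 topcirc [ 0.6124 -0.3256] 0.0106 zmin 0.0008 med 0.0376
weight_smallest 0.89 [149. 123.] ztop 0.0319 topcirc [ 0.4442 -0.2259] 0.0068 zmin -0.0005 med 0.0209
seat_largest 0.82 [279.   9.] ztop 0.0148 topcirc [ 0.5784 -0.118 ] 0.0231 zmin 0.0110 med 0.0132
seat_second 0.32 [278.   8.] ztop 0.0147 topcirc [ 0.5773 -0.1157] 0.0229 zmin 0.0110 med 0.0132
[ 0.61189327 -0.29648948  0.1431361 ]
second placed 0.07551999411929777 ((0.5662007927894592, -0.029459061101078987), 0.01379108615219593)
```

Request:
play_rows --steps '[[[0, -0.6, 0], 0, 0.6], [[0, -0.37, -0.5], 0, 0.6], [[0, 0, -1], 0, 0.6], [[0, 0, -1], 0, 0.6], [[0, 0, -1], 0, 0.6], [[0, 0, -0.6], 0, 0.6], [[0, 0, -0.3], 0, 0.6], [[0, 0, -0.15], 0, 0.6], [[0, 0, 0], 0, 0.6], [[0, 0, 0], 0, 0.6]]'

```text
time_s: 21.45
tool_pos: [0.6127, -0.3263, 0.0078]
ee_rot: [2.22, 2.22, 0.001]
ft_force: [0.1, -0.0, -0.3]
width: 0.0515
grip_force: 0.0
```

```bash
python3 t.py|head -25
```

```text
[ 0.6127 -0.3263  0.0078] 0.05146699667500262 [ 0.1 -0.  -0.3]
side 5 17 -0.016 0.006 0.06
side 9 23 -0.016 0.008 0.09
side 13 21 -0.017 0.0 0.14
side 17 23 -0.016 0.006 0.35
side 21 19 -0.016 0.004 0.32
side 25 36 -0.016 0.011 0.14
side 29 37 -0.016 0.009 0.0
side 33 9 -0.012 0.001 0.22
side 37 16 -0.012 0.006 0.44
side 41 56 -0.011 0.008 0.14
side 45 40 -0.033 0.026 0.35
side 49 22 -0.037 0.032 0.73
side 53 26 -0.04 0.03 0.77
side 57 43 -0.04 0.038 0.81
side 61 32 -0.041 0.036 0.75
side 65 40 -0.041 0.039 0.8
side 69 33 -0.041 0.032 0.73
side 73 28 -0.04 0.038 0.79
side 77 37 -0.041 0.037 0.78
side 81 37 -0.041 0.031 0.84
side 85 24 -0.041 0.047 0.88
side 89 42 -0.054 0.05 1.0
side 93 48 -0.058 0.056 1.0
side 97 20 -0.058 0.047 1.0
```

Request:
play_rows --steps '[[[0, 0, -0.22], 0, 0.6], [[0, 0, 0], 0, 0], [[0, 0, 0], 0, 0], [[0, 0, 0], 0, 0], [[0, 0, 0], 0, 0]]' --force 40

```text
time_s: 22.05
tool_pos: [0.612, -0.3255, 0.0001]
ee_rot: [2.221, 2.221, 0.0]
ft_force: [0.5, -0.4, 0.1]
width: 0.0186
grip_force: 39.1
```

Request:
play_rows --steps '[[[0, 0, 0.3], 0, 0], [[0, 0, 0.8], 0, 0], [[0, 0, 0.9], 0, 0], [[0, 0, 1], 0, 0], [[0, 0, 1], 0, 0], [[0, 0.4, 1], 0, 0], [[-0.1, 0.9, 0], 0, 0], [[-0.15, 1, 0], 0, 0], [[-0.15, 1, 0], 0, 0], [[-0.15, 1, 0], 0, 0]]'

```text
time_s: 23.05
tool_pos: [0.595, -0.1954, 0.1506]
ee_rot: [2.221, 2.221, 0.0]
ft_force: [0.1, 0.4, -2.0]
width: 0.0188
grip_force: 39.3
```

Request:
play_rows --steps '[[[-0.15, 1, 0], 0, 0], [[-0.15, 1, 0], 0, 0], [[-0.15, 1, 0], 0, 0], [[-0.2, 1, 0], 0, 0], [[-0.2, 1, 0], 0, 0], [[-0.2, 1, 0], 0, 0], [[-0.2, 1, 0], 0, 0], [[0, 0.52, 0], 0, 0], [[0, 0, 0], 0, 0], [[0, 0, 0], 0, 0]]'

```text
time_s: 24.05
tool_pos: [0.5583, 0.0274, 0.1502]
ee_rot: [2.221, 2.22, -0.001]
ft_force: [-0.8, -1.0, -1.0]
width: 0.0187
grip_force: 39.3
```

```bash
python3 b.py | grep wrist
python3 - <<'E'
from h import *
s=manip.read_state();x,y,z=s['tool_pos'];print(s['tool_pos'],s['width'],s['ft_force'])
for c in('side','scene'):
    im=grab(c);W=cloud(im)
    m=(abs(W[...,0]-x)<.02)&(abs(W[...,1]-y)<.02)&(W[...,2]>.09)&(W[...,2]<z+.025)
    P=W[m];print(c,'bottom',np.percentile(P[:,2],1)-z,P[:,0].min()-x,P[:,1].min()-y)
E
```

```text
wrist seat_third 0.71 [0.558  0.0294] 0.0209 0.013073278696306201
wrist seat_smallest 0.74 [0.5509 0.0721] 0.0141 0.013133491252376506
wrist seat_smallest 0.73 [0.5583 0.0292] 0.0209 0.013069207572498909
[0.55790226 0.02911945 0.1500485 ] 0.018822308053471834 [ 0.48874075 -0.5282208  -1.85888561]
side bottom -0.0013741799457855364 -0.014917890531860323 -0.018161484360032887
scene bottom 0.0016608259919728419 -0.014173140418919372 -0.016886101815262667
```

Request:
play_rows --steps '[[[0, 0, -0.5], 0, 0], [[0, 0, -1], 0, 0], [[0, 0, -1], 0, 0], [[0, 0, -1], 0, 0], [[0, 0, -0.5], 0, 0], [[0, 0, -0.25], 0, 0], [[0, 0, -0.15], 0, 0], [[0, 0, -0.05], 0, 0], [[0, 0, 0], 0, 0], [[0, 0, 0], 0, 0]]'

```text
time_s: 25.9
tool_pos: [0.5588, 0.0291, 0.0176]
ee_rot: [2.22, 2.22, 0.002]
ft_force: [-0.4, -0.2, -2.0]
width: 0.0188
grip_force: 39.3
```

Request:
play_rows --steps '[[[0, 0, -0.04], 0, 0], [[0, 0, -0.04], 0, 0], [[0, 0, 0], 0, 0]]'

```text
time_s: 26.2
tool_pos: [0.5579, 0.0291, 0.0141]
ee_rot: [2.221, 2.221, -0.0]
ft_force: [0.5, 0.1, -1.5]
width: 0.0189
grip_force: 39.3
```

Request:
play_rows --steps '[[[0, 0, -0.04], 0, 0], [[0, 0, -0.04], 0, 0], [[0, 0, 0], 0, 0]]'

```text
time_s: 26.5
tool_pos: [0.5581, 0.0291, 0.012]
ee_rot: [2.221, 2.221, 0.0]
ft_force: [-0.1, -0.7, 1.2]
width: 0.0189
grip_force: 39.5
```

Request:
play_rows --steps '[[[0, 0, -0.02], 0, 0.4], [[0, 0, 0], 0, 0.4], [[0, 0, 0.4], 0, 0.4], [[0, 0, 1], 0, 0.4], [[0, 0, 1], 0, 0.4], [[0, 0, 1], 0, 0.4], [[0, -0.5, 1], 0, 0.4], [[-0.2, -1, 0.5], 0, 0.4], [[-0.5, -1, 0], 0, 0.4], [[-0.5, -1, 0], 0, 0.4]]'

```text
time_s: 27.5
tool_pos: [0.5223, -0.077, 0.1601]
ee_rot: [2.219, 2.22, 0.003]
ft_force: [-0.1, -0.2, -0.8]
width: 0.0338
grip_force: 0.0
```

Request:
play_rows --steps '[[[-0.5, -1, 0], 0, 0.4], [[-0.5, -1, 0], 0, 0.4], [[-0.5, -1, 0], 0, 0.4], [[-0.5, -1, 0], 0, 0.4], [[-0.5, -0.4, 0], 0, 0.4], [[-0.1, 0, -0.8], 0, 0.4], [[0, 0, -0.7], 0, 0.4], [[0, 0, 0], 0, 0.4], [[0, 0, 0], 0, 0.4]]'

```text
time_s: 28.4
tool_pos: [0.4442, -0.2079, 0.1141]
ee_rot: [2.221, 2.221, 0.001]
ft_force: [0.2, -0.9, 0.4]
width: 0.0343
grip_force: 0.0
```

```bash
python3 w.py w6|grep -v place
python3 - <<'E'
from h import *
print(manip.read_state()['tool_pos'])
im=grab('side');save(im,'s6');W=cloud(im);x,y=.558,.029
P=W[(abs(W[...,0]-x)<.022)&(abs(W[...,1]-y)<.022)&(W[...,2]>.045)&(W[...,2]<.1)];zt=np.percentile(P[:,2],95)
print('third placed',zt,cv2.minEnclosingCircle(P[P[:,2]>zt-.004][:,:2].astype(np.float32)))
E
```

```text
cam [ 0.4441 -0.1377  0.2941] axis [ 0.0014 -0.2757 -0.9612]
weight_largest 0.9 [500.  55.] ztop 0.0983 topcirc [ 0.5787 -0.0942] 0.0179 zmin -0.0004 med 0.0715
weight_largest 0.9 [571. 251.] ztop 0.0861 topcirc [ 0.687  -0.2599] 0.0175 zmin 0.0003 med 0.0587
weight_largest 0.72 [217. 236.] ztop 0.0857 topcirc [ 0.3512 -0.2409] 0.0172 zmin -0.0014 med 0.0588
weight_largest 0.57 [228. 147.] ztop 0.0861 topcirc [ 0.372  -0.1578] 0.017 zmin -0.0001 med 0.0597
weight_second 0.7 [460.   3.] ztop 0.0317 topcirc [ 0.5676 -0.046 ] 0.0082 zmin 0.0122 med 0.0222
weight_smallest 0.78 [316. 210.] ztop 0.0320 topcirc [ 0.4435 -0.2254] 0.0064 zmin -0.0005 med 0.0280
weight_smallest 0.25 [501.  54.] ztop 0.0983 topcirc [ 0.5787 -0.0942] 0.0179 zmin -0.0009 med 0.0715
seat_largest 0.67 [448.  95.] ztop 0.0181 topcirc [ 0.5765 -0.0965] 0.0331 zmin 0.0110 med 0.0133
seat_second 0.62 [462.   7.] ztop 0.0192 topcirc [ 0.5649 -0.044 ] 0.0198 zmin 0.0112 med 0.0134
seat_smallest 0.64 [469.   9.] ztop 0.0150 topcirc [ 0.5695 -0.0409] 0.0199 zmin 0.0112 med 0.0134
[ 0.44387587 -0.20792911  0.11310835]Traceback (most recent call last):
  File "<stdin>", line 4, in <module>
    return _quantile_unchecked(
        a, q, axis, out, overwrite_input, method, keepdims, weights)
    return _ureduce(a,
                    func=_quantile_ureduce_func,
    ...<5 lines>...
                    overwrite_input=overwrite_input,
                    method=method)
    r = func(a, **kwargs)
    result = _quantile(arr,
                       quantiles=q,
    ...<2 lines>...
                       out=out,
                       weights=wgt)
    slices_having_nans = np.isnan(arr[-1, ...])
                                  ~~~^^^^^^^^^
IndexError: index -1 is out of bounds for axis 0 with size 0
```

Run:
```python
import cv2
from h import *
a=cv2.imread('pics/s6.png')[130:330,240:480];im=grab('scene')
b=im['pixels'][130:330,240:480,::-1]
cv2.imwrite('pics/m6.png',cv2.resize(np.hstack([a,b]),(800,333)))
W=cloud(im)
x,y=.558,.029
P=W[(abs(W[...,0]-x)<.022)&(abs(W[...,1]-y)<.022)&(W[...,2]>.027)];print(len(P),P[:,2].max() if len(P) else 0)
```

```text
1 0.0585719062098039
```

View pics/m6.png

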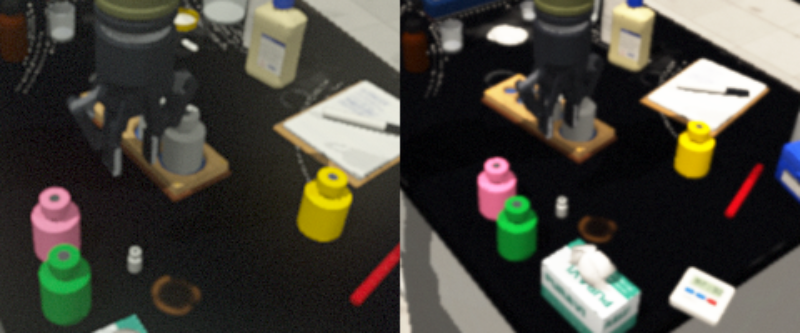

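The fingers hide the placed third weight, and the view is otherwise as expected: largest in its bore at (180,145), smallest standing at (135,260). Descending on the smallest.

Request:
play_rows --steps '[[[0, -0.4, -0.3], 0, 0.4], [[0, -0.19, -0.8], 0, 0.4], [[0, 0, -0.8], 0, 0.4], [[0, 0, -0.8], 0, 0.4], [[0, 0, -0.6], 0, 0.4], [[0, 0, -0.4], 0, 0.4], [[0, 0, -0.2], 0, 0.4], [[0, 0, 0], 0, 0.4], [[0, 0, 0], 0, 0.4]]'

```text
time_s: 30.25
tool_pos: [0.4446, -0.2261, -0.0032]
ee_rot: [2.221, 2.22, 0.001]
ft_force: [-0.2, -0.1, 0.2]
width: 0.0338
grip_force: 0.0
```

```bash
python3 t.py|grep -v scene|head -14;python3 - <<'E'
from h import *
im=grab('side');a=im['pixels'][200:340,230:410,::-1];w=grab('wrist')['pixels'][130:400,150:490,::-1]
cv2.imwrite('pics/m7.png',np.hstack([cv2.resize(a,(400,311)),cv2.resize(w,(392,311))]))
E
```

```text
[ 0.4446 -0.2261 -0.0032] 0.033848326478876686 [-0.2 -0.1  0.2]
side 5 13 -0.01 0.001 0.23
side 9 9 -0.009 0.002 0.33
side 13 12 -0.009 0.005 0.25
side 17 18 -0.009 0.003 0.17
side 21 5 -0.008 0.002 0.2
side 25 26 -0.008 0.005 0.15
side 29 10 -0.007 0.003 0.0
side 33 11 -0.025 0.018 1.0
side 37 17 -0.029 0.022 0.76
side 41 27 -0.031 0.028 0.74
side 45 40 -0.032 0.031 0.8
side 49 26 -0.031 0.03 0.81
side 53 30 -0.032 0.029 0.83
```

View pics/m7.png

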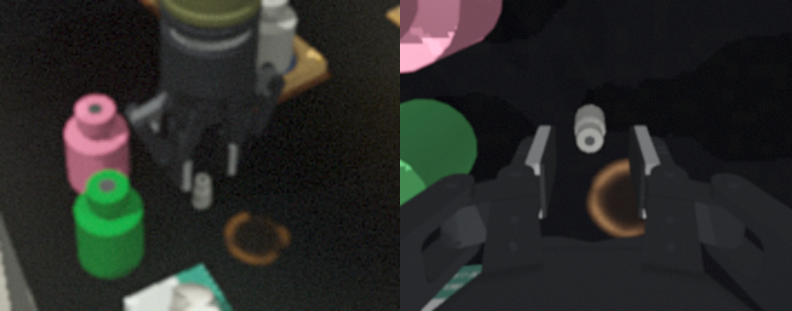

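The side view shows the weight (202,190) between the fingertips, whose ends are slightly above its knob. Lowering a little more and closing.

Request:
play_rows --steps '[[[0, 0, -0.15], 0, 0.4], [[0, 0, -0.13], 0, 0.4], [[0, 0, 0], 0, 0.4], [[0, 0, 0], 0, 0], [[0, 0, 0], 0, 0], [[0, 0, 0], 0, 0], [[0, 0, 0], 0, 0]]' --force 25

```text
time_s: 31.15
tool_pos: [0.4439, -0.2256, -0.0122]
ee_rot: [2.221, 2.221, 0.0]
ft_force: [0.3, 0.6, -0.9]
width: 0.0107
grip_force: 24.3
```

Request:
play_rows --steps '[[[0, 0, 0.3], 0, 0], [[0, 0, 0.8], 0, 0], [[0, 0, 0.9], 0, 0], [[0, 0, 1], 0, 0], [[0, 0, 1], 0, 0], [[0, 0.4, 1], 0, 0], [[0.2, 0.7, 0.5], 0, 0], [[0.35, 1, 0], 0, 0], [[0.35, 1, 0], 0, 0], [[0.35, 1, 0], 0, 0]]'

```text
time_s: 32.15
tool_pos: [0.4818, -0.1016, 0.1539]
ee_rot: [2.221, 2.22, 0.001]
ft_force: [0.6, 0.1, -1.1]
width: 0.0111
grip_force: 24.4
```

Request:
play_rows --steps '[[[0.4, 1, 0], 0, 0], [[0.4, 1, 0], 0, 0], [[0.4, 1, 0], 0, 0], [[0.4, 1, 0], 0, 0], [[0.4, 1, 0], 0, 0], [[0.32, 0.82, 0], 0, 0], [[0, 0, 0], 0, 0], [[0, 0, 0], 0, 0], [[0, 0, 0], 0, 0]]'

```text
time_s: 33.05
tool_pos: [0.5508, 0.0705, 0.153]
ee_rot: [2.223, 2.219, -0.001]
ft_force: [0.0, 0.3, -1.1]
width: 0.0106
grip_force: 24.4
```

```bash
python3 b.py | grep wrist
python3 - <<'E'
from h import *
s=manip.read_state();x,y,z=s['tool_pos'];print(s['tool_pos'],s['width'],s['ft_force'])
for c in('side','scene'):
    im=grab(c);save(im,c+'8');W=cloud(im)
    m=(abs(W[...,0]-x)<.015)&(abs(W[...,1]-y)<.015)&(W[...,2]>.1)&(W[...,2]<z+.03)
    P=W[m];print(c,'bottom',np.percentile(P[:,2],2)-z if len(P) else 0)
    for X,Y in((.5788,-.093),(.567,-.0265),(.558,.029)):
        P=W[(abs(W[...,0]-X)<.02)&(abs(W[...,1]-Y)<.02)&(W[...,2]>.045)&(W[...,2]<.11)]
        if len(P)>5:
            zt=np.percentile(P[:,2],95);print(len(P),zt,cv2.minEnclosingCircle(P[P[:,2]>zt-.004][:,:2].astype(np.float32)))
E
```

```text
wrist seat_largest 0.51 [ 0.5521 -0.0936] 0.0178 0.012939844987152005
wrist seat_third 0.63 [0.5576 0.0305] 0.0203 0.013061910076749172
wrist seat_smallest 0.62 [0.5513 0.0715] 0.0142 0.013006575592131753
[0.55102311 0.07199597 0.15273121] 0.011014674606904806 [-0.24288584  0.26989472  0.44199954]
side bottom 0.012866801635796121
319 0.09566305028489239 ((0.5768829584121704, -0.09483961015939713), 0.018082646653056145)
222 0.07570719797637804 ((0.5655338168144226, -0.03045911341905594), 0.013734654523432255)
60 0.05829282515881798 ((0.5568982362747192, 0.024238329380750656), 0.010615347884595394)
scene bottom 0.015425072986557958
207 0.0986379660333307 ((0.580163836479187, -0.09276736527681351), 0.01851724646985531)
161 0.07804113358052556 ((0.5676892995834351, -0.027473339810967445), 0.014439618214964867)
49 0.06132403192242888 ((0.5595785975456238, 0.028746386989951134), 0.011018214747309685)
```

Request:
play_rows --steps '[[[0.01, 0, -0.5], 0, 0], [[0, 0, -1], 0, 0], [[0, 0, -1], 0, 0], [[0, 0, -1], 0, 0], [[0, 0, -0.8], 0, 0], [[0, 0, -0.4], 0, 0], [[0, 0, -0.2], 0, 0], [[0, 0, -0.1], 0, 0], [[0, 0, 0], 0, 0], [[0, 0, 0], 0, 0]]'

```text
time_s: 34.9
tool_pos: [0.5523, 0.0721, 0.0039]
ee_rot: [2.22, 2.221, 0.003]
ft_force: [0.3, -0.1, -1.1]
width: 0.0106
grip_force: 24.4
```

Request:
play_rows --steps '[[[0, 0, -0.04], 0, 0], [[0, 0, -0.03], 0, 0], [[0, 0, 0], 0, 0], [[0, 0, 0], 0, 0]]'

```text
time_s: 35.3
tool_pos: [0.5514, 0.072, 0.0007]
ee_rot: [2.221, 2.221, 0.0]
ft_force: [1.0, -0.1, -1.0]
width: 0.0107
grip_force: 24.4
```

Request:
play_rows --steps '[[[0, 0, -0.03], 0, 0], [[0, 0, -0.03], 0, 0], [[0, 0, 0], 0, 0]]'

```text
time_s: 35.6
tool_pos: [0.5517, 0.0721, -0.0004]
ee_rot: [2.221, 2.221, 0.001]
ft_force: [-1.8, -0.7, 5.5]
width: 0.0105
grip_force: 25.0
```

Contact. Releasing and backing off for a final look.

Request:
play_rows --steps '[[[0, 0, 0], 0, 0.3], [[0, 0, 0], 0, 0.3], [[0, 0, 0.3], 0, 0.3], [[0, 0, 0.8], 0, 0.3], [[0, 0, 1], 0, 0.3], [[0, 0, 1], 0, 0.3], [[0, 0, 1], 0, 0.3], [[0, 0, 1], 0, 0.3], [[0, -1, 1], 0, 0.3], [[0, -1, 1], 0, 0.3]]'

```text
time_s: 36.6
tool_pos: [0.5512, 0.0123, 0.2138]
ee_rot: [2.218, 2.224, 0.001]
ft_force: [0.8, -0.5, -0.4]
width: 0.0256
grip_force: 0.0
```

Request:
play_rows --steps '[[[0, -1, 1], 0, 0.3], [[0, -1, 0], 0, 0.3], [[0, -1, 0], 0, 0.3], [[0, -0.5, 0], 0, 0.3], [[0, 0, 0], 0, 0.3], [[0, 0, 0], 0, 0.3], [[0, 0, 0], 0, 0.3]]'

```text
time_s: 37.3
tool_pos: [0.5514, -0.0906, 0.2417]
ee_rot: [-2.217, -2.224, -0.001]
ft_force: [-0.8, 0.3, 0.4]
width: 0.0258
grip_force: 0.0
```

Run:
```python
from h import *
print(manip.read_state()['tool_pos'])
im=grab('wrist');save(im,'w9');W=cloud(im)
for X,Y,h in((.578,-.094,.096),(.567,-.0265,.076),(.558,.0292,.058),(.5512,.072,.042)):
    P=W[(abs(W[...,0]-X)<.02)&(abs(W[...,1]-Y)<.02)&(W[...,2]>h-.012)&(W[...,2]<h+.012)]
    if len(P)>5:
        zt=np.percentile(P[:,2],80);c,r=cv2.minEnclosingCircle(P[abs(P[:,2]-zt)<.003][:,:2].astype(np.float32));print(len(P),round(zt,4),h,np.round(np.array(c)-[X,Y],4),round(r,4))
```

```text
[ 0.55144643 -0.09056801  0.2416953 ]
700 0.0977 0.096 [0.0007 0.0014] 0.017
434 0.0777 0.076 [ 0.001 -0.   ] 0.0134
277 0.0598 0.058 [ 0.0011 -0.0008] 0.0105
153 0.0437 0.042 [0.001  0.0001] 0.0064
```

View pics/w9.png

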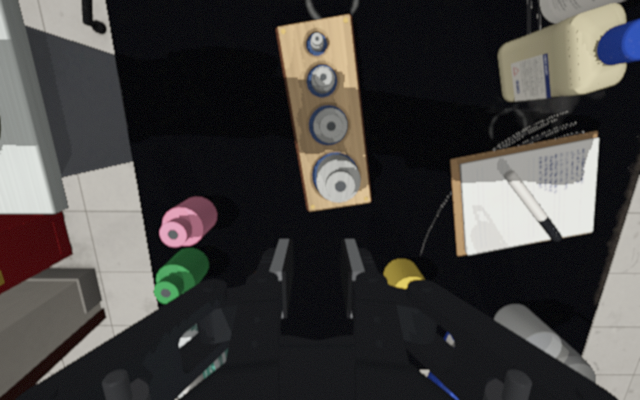

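All four weights stand in their bores (image 317,42 to 338,178). They are within 2 mm of centre and at the expected heights. Handing in.

```bash
python3 -c "
from plant import manip
print(manip.hand_in())"
```

```text
the job is handed in; nothing more can be done
None
```

All four weights are upright and fully down in their own bores, each within about 2 mm of centre, and the arm stayed away from the bottle and beaker; the job was handed in at about 37 s, and no verdict came back.

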